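Hold a gel cassette against the seal of an electrode core for clamping

TASK

My gel cassette is in the blue storage box and I need a third hand to clamp it into the white electrode core. Lift the clear lid off the box by its black knob and set it down knob up on the bench, take the cassette out, and stand it upright on the core's front ledge between the side guides, squarely facing the black U-shaped seal. Then gently press it flat against the seal with a steady 10 N or so (never a hard shove), and finish while still holding it pressed there so that I can swing the green clamps shut; leave everything else on the bench where it stands.

Things in the scene. Friction and masses are not known exactly. Their poses are not given: they have to be found in the camera images.
- gel_box: blue open box, fixed to the bench, 72 (x) x 132 (y) x 50 mm to its rim; a raised inner lip, 4 mm higher, centres the lid. Origin: centre of its underside; z up. The cassette stands midway across it in 11 mm slots of the white end blocks, 41 mm deep, thickness along the box's x, width along y; slot floor 5 mm above the bench. Bench midway between box and core is free for the lid.
- box_lid: loose clear lid, 72 (x) x 132 (y) x 42 mm plus black knob 32 mm tall, hollow: the cassette reaches 35 mm up into it, so lift it 45 mm or more before moving sideways; 0.1 to 0.21 kg. Origin: centre of its lower rim, which rests on the box's rim 50 mm up (on the bench when set aside). Equipment rows begin at x = 0.55, the centrifuge by the robot ends at x = 0.37.
- lid_knob (a point): grip point of the lid's round black knob, on its axis, 64 mm above the lid's lower rim, 22 mm above its top plate; knob head 25 mm across, 13 to 32 mm above the plate
- cassette_centre (a point): centre of the gel cassette: flat clear plate sandwich 9 mm thick (x), 100 mm wide (y), 80 mm tall (z), bright orange comb strip along its top edge, standing on its long edge, 35 mm out of the box once the lid is off; 0.08 to 0.17 kg. Best gripped across its thickness in the middle of the top edge, within the upper 30 mm. Either face may face the seal.
- core: white electrode core on a grey foot, fixed, about 120 (x) x 155 (y) mm, walls 88 mm tall, terminal pins to 105 mm. Origin: centre of the foot's underside, 20 mm behind the relaxed seal face; x runs from its open front (ledge, seal) to the back. Behind the seal is an empty chamber 68 mm wide, 52 mm deep, open above, floor 26 mm up: room for a finger. Green clamps lie folded back.
- ledge (a point): middle of the ledge for the cassette's lower edge, 12 mm above the bench, axes as core. Ledge free depth 22 mm: front lip (5 mm tall) 17.5 mm before this point, relaxed seal face 4.5 mm behind it. Side guides leave 106 mm for the 100 mm cassette, 39 mm tall, flared. Midway between lip and seal, the cassette's centre is 6.5 mm before this point and 40 mm above it.
- seal_face (a point): point on the front face of the black U-shaped seal, on the core's middle plane, 49 mm above the bench, moving with the seal; it faces the core's -x. Two upright strips (36 to 48 mm either side of the middle) joined by one along the bottom, 14 to 84 mm above the bench.
- seal (a joint): how far the seal is squeezed along the core's +x, in m: 0 relaxed, at most 0.009. It springs back with 2 N per mm (10 N at 0.005); beyond 0.009 it is hard. The ledge rubs (friction about 0.6), so a cassette that is borne down hard on it loses part of the push on the way to the seal: let it stand lightly.
- wash_bottle: white wash bottle with a red cap, 72 mm across, 165 mm tall, back right corner; bystander, origin at the centre of its underside
- amber_large: brown bottle with a black cap, 58 mm across, 125 mm tall, back left corner; bystander, origin at the centre of its underside
- dose_bottle: small white bottle, 38 mm across, 78 mm tall, at the back on the right; bystander, origin at the centre of its underside
- marker: blue marker pen lying along the back edge, 140 mm long, 14 mm thick; bystander, origin at the centre of its underside
- petri: small petri dish, 54 mm across, 16 mm tall, at the back beside the orange tube rack; bystander, origin at the centre of its underside

How it is judged (in metres and radians):
On the way, in this order (a step that is already met when the one before it is completed fails the run):
1. the lid stands on the bench, knob up, let go (height (world z) of box_lid below 0.006 m and angle between box_lid's own z axis and vertical below 0.08 rad and contact force between the fingers and box_lid below 0.1 N and linear speed of box_lid below 0.02 m/s), for 0.2 s.
2. the cassette has been lifted clear out of the box (height (world z) of cassette_centre above 0.095 m), for 0.1 s.
3. the cassette stands on the core's ledge, upright and square to the seal (x of cassette_centre in the frame of core between -0.042 and -0.01 m and z of cassette_centre in the frame of core below 0.0555 m and y of cassette_centre in the frame of core between -0.006 and 0.006 m and angle between cassette_centre's own z axis and vertical below 0.08 rad and angle between the x axis of cassette_centre and the x axis of core, either way round below 0.08 rad), for 0.1 s.
At the end, for the whole second after the job is handed in: Fingers hold the cassette pressed on the seal with 5 to 15 N (squeezed over 2 mm) through the last second; it is within 3.5 mm of fully down on the ledge, 6 mm of centred, 0.08 rad of upright and square. The lid rests on the bench, knob up (6 mm, 0.08 rad), let go (all of step 1 and all of step 3 and contact force between cassette and seal between 5 and 15 N and value of joint seal above 0.002 m and contact force between the fingers and cassette above 3 N); the arm keeps its last pose, push and grip.
It fails at once if the cassette is pushed on the seal with more than 25 N (contact force between cassette and seal above 25 N).
It fails at once if a bystander is shifted by more than 2 cm (distance of any of wash_bottle, amber_large, dose_bottle, marker, petri from where it was at the start of the episode above 0.02 m).
It also fails if it takes over 61 s, if anything falls off the work surface, if the arm or the gripper's body presses on something with over 40 N, if the wrist force passes 120 N, or if a joint passes its speed limit or range.

ROBOT

A 6-joint arm with a two-finger parallel gripper is mounted at the origin on the work surface; the furniture and walls round the work are solid. World frame = base frame: x ahead of the robot, y to its left, z up, the work surface at z = 0. Lengths are in mm, angles in rad, forces in N, time in s.
With the tool pointing down it reaches from about 350 to 1000 mm from the base axis. Payload 7.1 kg.
Tool frame: the origin (TCP) lies on the centre line of the jaws, within the pads' length; the fingertips stand 22 mm ahead of it and the grasp point (between the pads) lies 3 mm ahead of it; z points along the fingers, y is the line along which they close (so a half turn about z gives the same grasp; the last joint's range is limited). The gripper opens to 85 mm and grips with 20 to 120 N. Pads are 22 mm wide; open, the fingers measure 114 mm over their backs; the gripper's body (76 mm by 85 mm) begins 54 mm behind the grasp point. The pads swing forward as they close: fully open they stand 13 mm farther back than shut.
Start: joints at [1.153, 0.423, 1.63, -0, 1.089, -0.019], TCP at [242.663, 575.951, 253.319] pointing down, gripper open.
Joint ranges: [-3, 3], [-0.9, 2.11], [0.09, 2.58], [-1.31, 4.45], [0.11, 2.69], [-2.54, 2.54]. Speed limits (rad/s): [2.39, 2.39, 3.01, 3.14, 3.14, 3.14].

INTERFACE

Orientations are given as a unit quaternion [w, x, y, z].
In Python, from cell import env gives the robot as it stands. The module is installed in compiled form; this text tells all that it offers.
- The arm moves only by the tool carry_out, never from a script. Its argument "steps" is a list of rows, each an object with "slide": the shift along the tool's x, y, z scaled (see below), a list of three; "rot": the turn, a rotation vector about the tool's x, y, z scaled (see below), a list of three; "hand": the closure, from -1 (fully open) to 1 (shut), so that 0 is half open. A call has 1 to 12 rows; each row is the pose to reach, as a shift and turn from the pose commanded when the call began, along the tool's axes at that moment, turning the shorter way round; what a row does not reach only later rows make up. The controller multiplies each number of a shift by 0.1 m and each number of a turn by pi rad. A row lasts 1/12 s, in which the tool goes at most 41.7 mm and 7.16 degrees, less where a joint would pass 70% of its speed; a pose out of reach is approached as far as the arm can. A call with a number of a shift or a turn outside -1 to 1 is refused whole. A call with a gripper value outside its range is refused whole. The fingers move at their own pace and stop on an object; "squeeze" is the grip in N (left out, the last holds). Time passes only in rows, so rows that repeat a pose let the fingers close. It gives the time, the measured TCP pose, the force, the opening and the grip force at its end, in the units of the state.
- env.read_state(): the state, without advancing time (a new reading comes with each control period).
- env.get_image(name): name is "scene" or "top" or "wrist"; returns a dict with "frame" (420x560x3 uint8, red, green, blue), "depth" (420x560 float32, mm along the optical axis (not along the pixel's ray), 0 where there is no reading), "vertical_fov" (degrees; the focal length in pixels is half the picture's height over the tangent of half this angle, whatever the lens; pixels are square), "cx", "cy" (the principal point, pixels), "dist_coeffs" ([k1, k2, p1, p2, k3] as OpenCV has them; the pictures are not rectified), "xyz" and "rotation" of the camera in the world; the wrist camera has in their place "tool_from_camera" (4x4, takes a point from camera to tool coordinates, whose origin is the TCP and whose axes are the flange's). Camera axes: x right, y up, looking along -z (the intrinsics and any distortion apply to the point x, -y, -z); pixel columns grow to the right and rows downward; lengths in mm; the calibration is good to about 2 mm. A picture is of the moment at which its call begins: read the wrist's pose just before it.
- env.finish_job(): hands the job in; it is judged then, once.
The state is a dict: "t": time; "q": joint angles; "dq": joint speeds; "tau": joint torques, N m; "tool_pos": TCP position; "eef_rot": TCP orientation; "contact_force": force on the tool from outside, world axes, zero at the start; "wrist_torque": the same for the moment, N m; "width": finger opening in mm; "grip_force": force on a finger pad.
Only numpy, scipy, OpenCV 4.12 (cv2) and the standard library are available. Lean on these libraries where they do the work, as an engineer would, in place of code of your own. Each camera call takes 0.05 s, during which the arm holds its last target. There are 200 camera calls.

## Working session

There is one attempt and no reset: what is moved stays moved. The work goes in short steps, Python scripts to look and compute and a tool call to move; the robot and the scene stay as the last step left them, time stands still between calls to the robot, and variables do not carry over. Pictures are saved under pics/ and viewed, at most 10 in all, crops included, and the job is handed in when it is done.

Besides the shell and the picture viewer there is one more tool, called after "Request:" as name(argument=value, ...) on one line, values as JSON. carry_out: Moves the arm, as the interface text tells. Shifts and turns lie within -1 to 1; 1 stands for 0.1 m of shift or pi rad of turn. Its arguments: {"type":"object","properties":{"steps":{"type":"array","items":{"type":"object","properties":{"slide":{"type":"array","items":{"type":"number","minimum":-1,"maximum":1}},"rot":{"type":"array","items":{"type":"number","minimum":-1,"maximum":1}},"hand":{"type":"number"}}}},"squeeze":{"type":"number"}},"required":["steps"]}

```bash
mkdir -p pics; cat > h.py <<'E'
import numpy as np, cv2, pickle
from cell import env
def grab(n,tag):
    s=env.read_state(); d=env.get_image(n); d['state']=s
    cv2.imwrite(f'pics/{tag}.png',d['frame'][:,:,::-1]); pickle.dump(d,open(f'{tag}.pkl','wb')); return d
def load(tag): return pickle.load(open(f'{tag}.pkl','rb'))
def R(q):
    from scipy.spatial.transform import Rotation as r
    return r.from_quat([q[1],q[2],q[3],q[0]]).as_matrix()
def pose(d):
    if 'tool_from_camera' in d:
        T=np.array(d['tool_from_camera']); s=d['state']; Rt=R(s['eef_rot'])
        return Rt@T[:3,:3], Rt@T[:3,3]+np.array(s['tool_pos'])
    r=np.array(d['rotation']); 
    return (R(r) if r.size==4 else r.reshape(3,3)), np.array(d['xyz'])
def ray(d,uv):
    f=d['frame'].shape[0]/2/np.tan(np.radians(d['vertical_fov'])/2)
    K=np.array([[f,0,d['cx']],[0,f,d['cy']],[0,0,1]])
    p=cv2.undistortPoints(np.array(uv,float).reshape(-1,1,2),K,np.array(d['dist_coeffs'],float)).reshape(-1,2)
    return np.c_[p[:,0],-p[:,1],-np.ones(len(p))]
def atz(d,uv,z):
    Rm,t=pose(d); v=ray(d,uv)@Rm.T; return t+v*((z-t[2])/v[:,2])[:,None]
def bydepth(d,uv):
    Rm,t=pose(d); uv=np.array(uv).reshape(-1,2); 
    z=d['depth'][uv[:,1].astype(int),uv[:,0].astype(int)]
    return t+(ray(d,uv)*z[:,None])@Rm.T
E
python3 - <<'E'
from h import *
for n in ('scene','top'):
    d=grab(n,n+'0'); print(n,d['xyz'],d['rotation'],d['vertical_fov'],d['dist_coeffs'])
s=env.read_state();print(s)
E
```

```text
scene [1032.37405868 -202.0075849   820.37939119] [0.72757553 0.24010796 0.20213112 0.61002052] 57.742373244699664 [-0.05462464  0.          0.          0.          0.        ]
top [ 339.14949503  -89.66186051 1010.02493391] [-0.70379715 -0.05738185  0.0613517   0.7054168 ] 56.39099865784669 [0.01051089 0.         0.         0.         0.        ]
{'t': 0.1, 'q': array([ 1.15299511e+00,  4.23762310e-01,  1.63062281e+00,  3.79023375e-05,
        1.08863094e+00, -1.89754996e-02]), 'dq': array([-0.0006003 , -0.0011642 , -0.00282216,  0.00083202,  0.00066196,
        0.0009697 ]), 'tau': array([ 1.14529812e-03, -5.58429873e+01, -2.82446408e+01,  1.21196822e-04,
        3.02774642e-03,  7.52272825e-06]), 'tool_pos': array([242.46998022, 575.53138142, 252.62110361]), 'eef_rot': array([-1.70580901e-04,  1.98102433e-01,  9.80181064e-01, -6.91162614e-04]), 'contact_force': array([ 0.73742698,  0.09216012, -0.09196872]), 'wrist_torque': array([-0.03456167,  0.00564932,  0.02754901]), 'grip_force': 0.0, 'width': 85.29956794273495}
```

View pics/scene0.png

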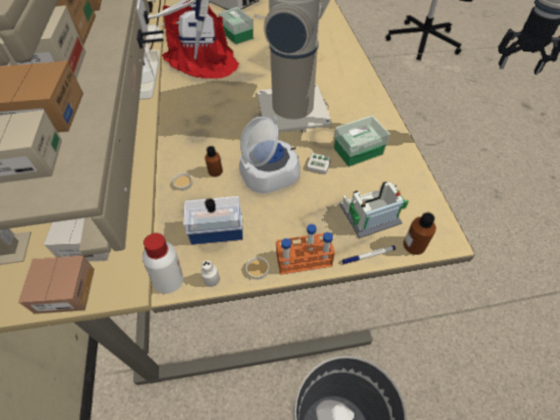

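View pics/top0.png

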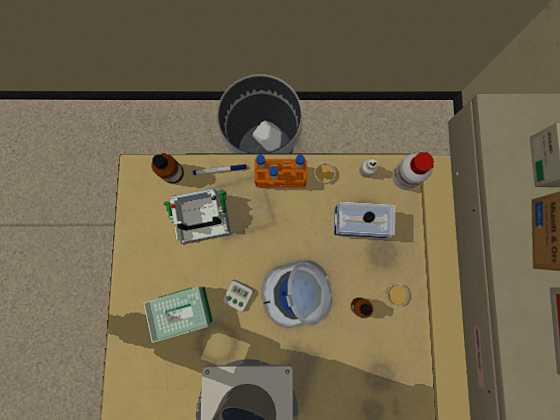

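The scene and top views show the box with its knob near (369,217) in the top view and the core near (200,215). The core is slightly turned, with its front toward the robot (down in the image). Next I'll enlarge both.

```bash
python3 - <<'E'
from h import *
d=load('top0'); f=d['frame'][:,:,::-1]
a=cv2.resize(f[185:250,155:245],None,fx=8.8,fy=8.8,interpolation=cv2.INTER_CUBIC)[:560,:400*2]
a=cv2.resize(f[185:250,155:245],(540,390),interpolation=cv2.INTER_CUBIC)
b=cv2.resize(f[195:245,325:405],(480,300),interpolation=cv2.INTER_CUBIC)
c=np.zeros((600,790,3),np.uint8); c[:390,:540]=a; 
c2=cv2.resize(f[195:245,325:405],(320,200),interpolation=cv2.INTER_CUBIC); c[395:595,:320]=c2
cv2.imwrite('pics/crop0.png',c)
print(bydepth(d,[[369,217],[345,225],[385,230]]))
# rough knob
print('knob@124 ',atz(d,[[369,217]],124))
print('box corners@92',atz(d,[[336,203],[394,204],[393,236],[335,234]],92))
E
```

```text
[[ 456.30043414 -282.08072071  124.17452156]
 [ 441.55286734 -231.63031798   93.01543745]
 [ 429.52042301 -325.10509822   93.6048065 ]]
knob@124  [[ 456.32351407 -282.11862919  124.        ]]
box corners@92 [[ 494.26621325 -211.83038886   92.        ]
 [ 491.60148713 -349.69685778   92.        ]
 [ 415.5427078  -343.64087295   92.        ]
 [ 420.49976395 -207.72391245   92.        ]]
```

View pics/crop0.png

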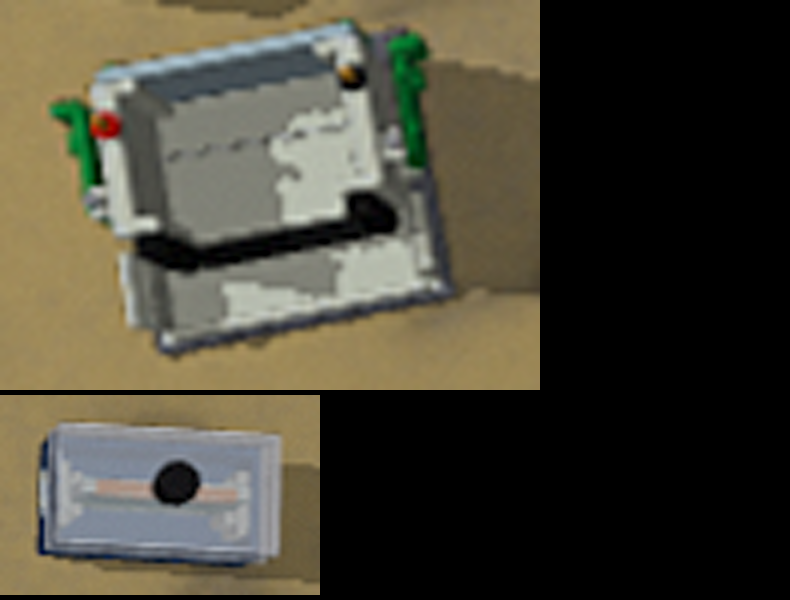

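```bash
cat >> h.py <<'E'
def mv(x,y,z,yaw):  # tool-down target; yaw of tool y axis (rad); from measured pose
    from scipy.spatial.transform import Rotation as r
    s=env.read_state(); Rt=R(s['eef_rot'])
    ty=np.array([np.cos(yaw),np.sin(yaw),0]); tz=np.array([0,0,-1.]); tx=np.cross(ty,tz)
    Rg=np.c_[tx,ty,tz]
    print('slide',np.round(Rt.T@(np.array([x,y,z])-s['tool_pos'])/100,3),'rot',np.round(r.from_matrix(Rt.T@Rg).as_rotvec()/np.pi,4), 'pos',np.round(s['tool_pos'],1),'F',np.round(s['contact_force'],1),'w',round(s['width'],1),'t',round(s['t'],2))
E
python3 - <<'E'
from h import *
d=load('top0')
uv=np.array([[163,352],[452,292],[190,262],[390,222]])/6+[155,185]
p=atz(d,uv[:2],12);print(p, np.arctan2(*(p[0]-p[1])[[1,0]]))
p=atz(d,uv[2:],84);print('seal',p,np.arctan2(*(p[0]-p[1])[[1,0]]))
mv(440,135,260,-0.2)
E
```

```text
[[404.01216907 170.10207999  12.        ]
 [429.05002406  48.78943389  12.        ]] 1.774329590068373
seal [[434.67409131 142.24253003  84.        ]
 [450.35950028  63.91143939  84.        ]] 1.7684274490461074
slide [-3.531 -3.293 -0.069] rot [-4.000e-04  3.000e-04  4.367e-01] pos [242.5 575.5 252.6] F [ 0.7  0.1 -0.1] w 85.3 t 0.1
```

Request:
carry_out(steps=[{"slide": [-1, -1, 0]}, {"slide": [-1, -1, 0]}, {"slide": [-1, -1, 0]}, {"slide": [-1, -1, 0]}])

```text
schema error: expected keys slide, rot, hand
```

Request:
carry_out(steps=[{"slide": [-1, -1, 0]}, {"slide": [-1, -1, 0]}, {"slide": [-1, -1, 0]}, {"slide": [-1, -1, 0]}])

```text
schema error: expected keys slide, rot, hand
```

```bash
python3 -c "
from h import *
mv(440,135,260,-0.2)
print(grab('wrist','w0')['tool_from_camera'])"
```

```text
slide [-3.531 -3.293 -0.069] rot [-4.000e-04  3.000e-04  4.367e-01] pos [242.5 575.5 252.6] F [ 0.7  0.1 -0.1] w 85.3 t 0.1
[[ 1.78743844e-03  9.50289517e-01  3.11362551e-01  8.07485149e+01]
 [ 9.99997094e-01 -1.19483856e-03 -2.09399198e-03  8.51411438e-01]
 [-1.61787065e-03  3.11365389e-01 -9.50288891e-01 -1.21481237e+02]
 [ 0.00000000e+00  0.00000000e+00  0.00000000e+00  1.00000000e+00]]
```

Request:
carry_out(steps=[{"slide": [-1, -1, 0], "rot": [0, 0, 0], "hand": -1}, {"slide": [-1, -1, 0], "rot": [0, 0, 0], "hand": -1}, {"slide": [-1, -1, 0], "rot": [0, 0, 0], "hand": -1}, {"slide": [-1, -1, 0], "rot": [0, 0, 0], "hand": -1}])

```text
t: 0.48
tool_pos: [296.3, 440.6, 252.6]
eef_rot: [-0.0, 0.199, 0.98, -0.002]
contact_force: [-0.2, 0.4, 0.1]
width: 85.4
grip_force: 0.0
```

Request:
carry_out(steps=[{"slide": [-1, -1, 0], "rot": [0, 0, 0], "hand": -1}, {"slide": [-1, -1, 0], "rot": [0, 0, 0], "hand": -1}, {"slide": [-1, -1, 0], "rot": [0, 0, 0], "hand": -1}, {"slide": [-1, -1, 0], "rot": [0, 0, 0], "hand": -1}])

```text
t: 0.82
tool_pos: [349.6, 310.1, 253.0]
eef_rot: [-0.0, 0.199, 0.98, -0.001]
contact_force: [-0.1, -0.7, -0.5]
width: 85.0
grip_force: 0.0
```

Request:
carry_out(steps=[{"slide": [-1, -1, -0.3], "rot": [0, 0, 0.31], "hand": -1}, {"slide": [-1, -1, -0.3], "rot": [0, 0, 0.31], "hand": -1}, {"slide": [-1, -1, -0.3], "rot": [0, 0, 0.31], "hand": -1}, {"slide": [-1, -1, -0.3], "rot": [0, 0, 0.31], "hand": -1}, {"slide": [-1, -1, -0.3], "rot": [0, 0, 0.31], "hand": -1}, {"slide": [-1, -1, -0.3], "rot": [0, 0, 0.31], "hand": -1}, {"slide": [-1, -1, -0.3], "rot": [0, 0, 0.31], "hand": -1}, {"slide": [-1, -1, -0.3], "rot": [0, 0, 0.31], "hand": -1}])

```text
t: 1.48
tool_pos: [402.6, 182.6, 283.3]
eef_rot: [-0.0, 0.636, 0.771, -0.0]
contact_force: [0.5, -0.8, -0.2]
width: 85.4
grip_force: 0.0
```

```bash
python3 -c "
from h import *
mv(440,103,280,0.2)"
```

```text
slide [-0.853  0.216  0.033] rot [-0.0001  0.     -0.0029] pos [402.6 182.6 283.3] F [ 0.5 -0.8 -0.2] w 85.4 t 1.48
```

Request:
carry_out(steps=[{"slide": [-0.3, 0.2, 0], "rot": [0, 0, 0], "hand": -1}, {"slide": [-0.3, 0.2, 0], "rot": [0, 0, 0], "hand": -1}, {"slide": [-0.3, 0.2, 0], "rot": [0, 0, 0], "hand": -1}])

```text
t: 1.73
tool_pos: [428.7, 156.8, 283.2]
eef_rot: [-0.0, 0.634, 0.773, -0.0]
contact_force: [-1.0, -0.4, 0.3]
width: 85.7
grip_force: 0.0
```

```bash
python3 -c "
from h import *
d=grab('wrist','w1')
f=d['frame'][:,:,::-1]
g=cv2.resize(f[:, :],(800,600),interpolation=cv2.INTER_CUBIC);cv2.imwrite('pics/w1b.png',g)"
```

```text
(no output)
```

View pics/w1b.png

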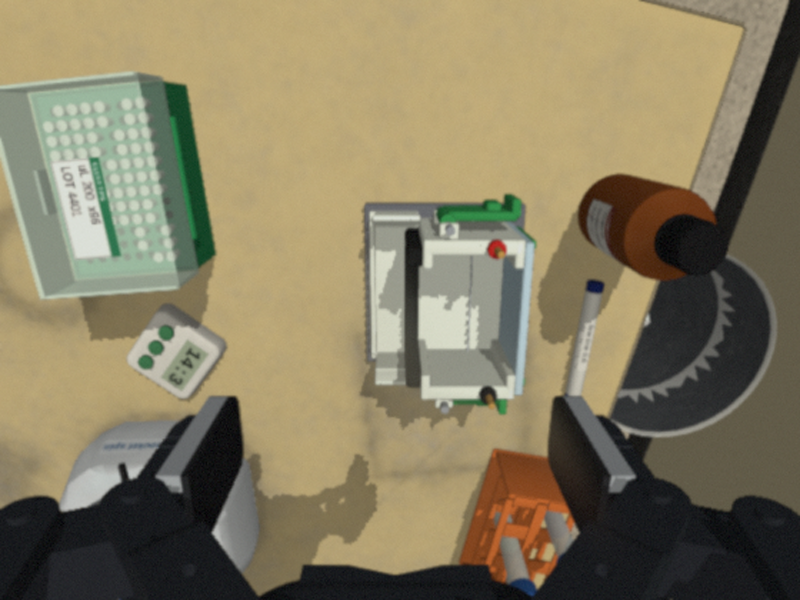

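The wrist view shows the core nearly square to the tool. The seal strip is at about (412,300), the front lip at about (368,290), and the side walls at rows ~240 and ~385. I'll use depth to measure it.

```bash
python3 - <<'E'
from h import *
d=load('w1'); vv,uu=np.mgrid[130:300,240:390]
uv=np.c_[uu.ravel(),vv.ravel()]; P=bydepth(d,uv); C=d['frame'][uv[:,1],uv[:,0]].astype(int)
dark=C.max(1)<45
a=.2; ex=np.array([np.cos(a),np.sin(a),0]);ey=np.array([-np.sin(a),np.cos(a),0])
U=P@ex;V=P@ey
print('bench z',np.median(P[(P[:,2]<8)][:,2]))
m=dark&(P[:,2]>20)&(P[:,2]<95)&(U<480)
print(m.sum(), np.percentile(U[m],[1,5,50,95,99]),np.percentile(V[m],[1,50,99]),np.percentile(P[m,2],[1,50,99]))
# per column strip: front edge of seal
for lo in range(40,130,8):
    k=m&(V-0>=lo-40+0)&(V<lo-32)
    if k.sum()>3: print(lo-40,np.round(np.percentile(U[k],[5,95]),1),np.round(np.percentile(P[k,2],[5,95]),1))
# wall tops
w=(P[:,2]>84)&(P[:,2]<93)&~dark
print('walltop',w.sum(),np.percentile(U[w],[1,50,99]),np.percentile(V[w],[1,99]))
# v histogram
h,e=np.histogram(V[w],bins=np.arange(-90,100,4));print([(int(x),int(n)) for x,n in zip(e,h) if n])
# lip & foot
for z0,z1 in((1,9),(9,14.5),(14.5,22),(36,44)):
    w=(P[:,2]>z0)&(P[:,2]<z1)
    if w.sum(): print(z0,z1,w.sum(),np.round(np.percentile(U[w],[1,50,99]),1),np.round(np.percentile(V[w],[1,50,99]),1))
np.savez('c.npz',P=P,C=C,U=U,V=V,uv=uv)
E
```

```text
bench z 0.6335766166957342
385 [458.10315522 458.92340085 463.24924426 466.75795922 466.96112331] [28.30189736 69.7909795  76.21323927] [25.24980311 56.53142551 85.7147274 ]
24 [462.4 466.7] [25.3 27.3]
32 [460.3 466.7] [25.5 27.5]
40 [460.  466.6] [25.6 27.5]
48 [459.3 466.8] [25.3 27.2]
64 [458.1 466.8] [81.9 85.7]
72 [458.8 466.8] [33.1 84.8]
walltop 2518 [463.1349972  506.30131879 535.84209922] [-30.61296719  88.76526611]
[(-38, 4), (-34, 30), (-30, 21), (-26, 172), (-22, 236), (-18, 303), (-14, 99), (-10, 79), (-6, 25), (-2, 30), (2, 26), (6, 26), (10, 28), (14, 27), (18, 26), (22, 29), (26, 27), (30, 26), (34, 31), (38, 31), (42, 28), (46, 28), (50, 29), (54, 35), (58, 29), (62, 57), (66, 97), (70, 191), (74, 311), (78, 351), (82, 37), (86, 38), (90, 11)]
1 9 3618 [409.6 484.3 582.3] [-101.2   28.4  103.7]
9 14.5 2025 [430.  446.7 541.9] [-25.4  31.8  90.1]
14.5 22 461 [432.1 435.  480.2] [-25.6  32.   87.3]
36 44 600 [437.3 493.4 533.4] [-27.4  -8.1  96.1]
```

```bash
python3 - <<'E'
from h import *
z=np.load('c.npz');P,C,U,V,uv=[z[k] for k in('P','C','U','V','uv')]
def line(m,n,lo=-25,hi=85,q=.5,st=8):
    a=[(np.median(V[k]),np.quantile(U[k],q)) for v in range(lo,hi,st) for k in[m&(V>=v)&(V<v+st)] if k.sum()>2]
    a=np.array(a);c=np.polyfit(a[:,0]-28,a[:,1],1);print(n,np.round(c,4),'resid',np.round(a[:,1]-np.polyval(c,a[:,0]-28),1))
line((P[:,2]>15)&(P[:,2]<22)&(U<441),'lip mid')
line((P[:,2]>84)&(P[:,2]<93)&(U>500)&(V>-15)&(V<73),'back plate',-12,70)
s=(C.max(1)<75)&(P[:,2]>24)&(P[:,2]<92)&(U<475)&(U>450)
line(s,'seal front',-20,78,.05); line(s,'seal back',-20,78,.95)
# wall tops inner and outer side edges vs U
w=(P[:,2]>84)&(P[:,2]<93)
for u in range(468,530,8):
    k=w&(U>=u)&(U<u+8); a=V[k]; L=a[a>28];r=a[a<28]; print(u,[np.round(np.percentile(x,[2,98]),1) for x in(L,r) if len(x)>3])
# top seal pads
t=s&(P[:,2]>78)
for k in(t&(V>28),t&(V<28)): print('seal top',k.sum(), np.percentile(U[k],[2,98]),np.percentile(V[k],[2,98]) ) if k.sum() else 0
# guides
g=(P[:,2]>34)&(P[:,2]<44)&(U<456)
for k in(g&(V>28),g&(V<28)): print('guide',k.sum(),np.percentile(U[k],[2,98]),np.percentile(V[k],[2,50,98])) if k.sum() else 0
# top image check of knob yaw
E
```

```text
lip mid [4.000000e-04 4.341247e+02] resid [-0.1 -0.   0.1  0.2 -0.7  0.3 -0.5  0.6  0.7 -0.1 -0.   0.1 -0.8  0.3]
back plate [-1.780000e-02  5.320458e+02] resid [-2.1 -0.   0.5  0.3  0.8  0.4  0.9  1.   1.6 -0.2 -3.1]
seal front [1.400000e-03 4.593744e+02] resid [ 0.1 -0.1  0.1  0.1  0.  -0.  -0.1 -0.1 -0.1 -0.5 -1.1  1.6]
seal back [4.000000e-03 4.671402e+02] resid [-0.  -0.1 -0.  -0.1 -0.2 -0.4  0.6  0.5  0.4 -0.4  0.2 -0.4]
468 [array([64.7, 81.7]), array([-25.3,  -8.1])]
476 [array([72.4, 90.3]), array([-33.6, -16. ])]
484 [array([72.5, 90.2]), array([-33.5, -15.9])]
492 [array([72.3, 82. ]), array([-24.6, -15.9])]
500 [array([72.4, 81.8]), array([-24.4, -15.9])]
508 [array([72.6, 82.7]), array([-24.2, -15.6])]
516 [array([72.4, 81.9]), array([-24.6, -16. ])]
524 [array([30. , 81.7]), array([-25. ,  25.9])]
seal top 148 [458.09699728 467.63902768] [65.05645442 75.91386093]
seal top 111 [459.34233295 466.96639716] [-18.03819383  -7.93844443]
guide 32 [436.97028746 455.2896372 ] [81.11698749 81.4771236  82.69149359]
guide 103 [436.92417134 455.04342481] [-27.49400077 -25.20713301 -24.28895776]
```

Request:
carry_out(steps=[{"slide": [-1, -0.15, 0], "rot": [0, 0, 0.073], "hand": -1}, {"slide": [-1, -0.15, 0], "rot": [0, 0, 0.073], "hand": -1}, {"slide": [-1, -0.15, 0], "rot": [0, 0, 0.073], "hand": -1}])

```text
t: 2.03
tool_pos: [432.1, 54.7, 283.0]
eef_rot: [-0.0, 0.72, 0.694, -0.001]
contact_force: [-0.7, 0.1, -0.4]
width: 85.4
grip_force: 0.0
```

Request:
carry_out(steps=[{"slide": [-1, 0.05, 0], "rot": [0, 0, 0], "hand": -1}, {"slide": [-1, 0.05, 0], "rot": [0, 0, 0], "hand": -1}, {"slide": [-1, 0.05, 0], "rot": [0, 0, 0], "hand": -1}])

```text
t: 2.28
tool_pos: [434.3, -46.1, 283.3]
eef_rot: [0.0, 0.718, 0.696, -0.0]
contact_force: [0.5, 0.0, 0.6]
width: 85.4
grip_force: 0.0
```

Request:
carry_out(steps=[{"slide": [-1, 0.05, 0], "rot": [0, 0, 0], "hand": -1}, {"slide": [-1, 0.05, 0], "rot": [0, 0, 0], "hand": -1}, {"slide": [-1, 0.05, 0], "rot": [0, 0, 0], "hand": -1}])

```text
t: 2.53
tool_pos: [436.7, -146.5, 283.5]
eef_rot: [0.001, 0.718, 0.696, -0.0]
contact_force: [0.4, 0.1, 0.4]
width: 85.4
grip_force: 0.0
```

Request:
carry_out(steps=[{"slide": [-0.9, 0.1, 0], "rot": [0, 0, 0], "hand": -1}, {"slide": [-0.9, 0.1, 0], "rot": [0, 0, 0], "hand": -1}, {"slide": [-0.9, 0.1, 0], "rot": [0, 0, 0], "hand": -1}, {"slide": [-0.9, 0.1, 0], "rot": [0, 0, 0], "hand": -1}])

```text
t: 2.87
tool_pos: [444.0, -235.4, 283.1]
eef_rot: [-0.0, 0.719, 0.695, -0.0]
contact_force: [-0.1, 0.3, 0.6]
width: 85.2
grip_force: 0.0
```

```bash
python3 -c "
from h import *
mv(456,-282,283,-0.028)
d=grab('wrist','w2')
f=d['frame'][:,:,::-1]
g=cv2.resize(f[100:380, 120:440],(800,700),interpolation=cv2.INTER_CUBIC)[:600];cv2.imwrite('pics/w2b.png',g)"
```

```text
slide [-0.462  0.136  0.001] rot [-0.0001 -0.     -0.0019] pos [ 444.  -235.4  283.1] F [-0.1  0.3  0.6] w 85.2 t 2.87
```

View pics/w2b.png

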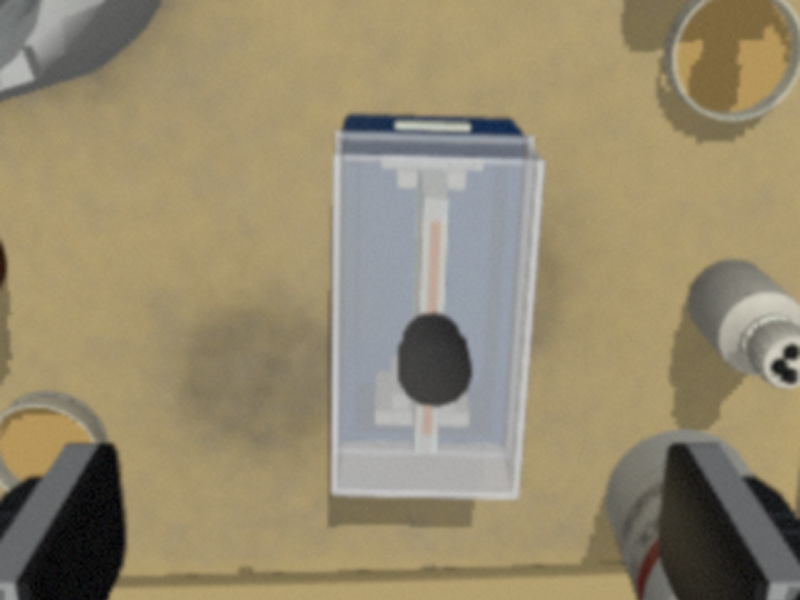

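Knob head at crop (434,358), full-frame about (294,243). The lid outline runs from crop (335,155) to (518,495), nearly aligned with the tool.

```bash
python3 - <<'E'
from h import *
d=load('w2'); vv,uu=np.mgrid[140:310,230:350]
uv=np.c_[uu.ravel(),vv.ravel()]; P=bydepth(d,uv); C=d['frame'][uv[:,1],uv[:,0]].astype(int)
k=(C.max(1)<80)&(P[:,2]>119)
print('knob',k.sum(),np.percentile(P[k],[1,99],axis=0),P[k].mean(0))
t=(P[:,2]>88)&(P[:,2]<97)
Q=P[t][:,:2].astype(np.float32); r=cv2.minAreaRect(Q); print('lid',t.sum(),r, np.percentile(Q,[1,99],axis=0))
# orange strip direction
o=(C[:,0]-C[:,2]>25)&(P[:,2]>70)
x=atz(d,uv[o],85); 
print('orange',o.sum(),np.percentile(x,[2,98],axis=0),np.polyfit(x[:,1]+282,x[:,0],1))
pl=(np.array([[335,155],[543,160],[518,495],[332,493]])/2.5+[120,100])
print(atz(d,pl,92))
E
```

```text
knob 620 [[ 445.29817229 -292.14694961  119.47369199]
 [ 467.25244317 -270.9003316   126.1389703 ]] [ 456.17153922 -280.24656247  125.34436752]
lid 10195 ((456.48974609375, -283.20721435546875), (132.8004608154297, 72.37078857421875), 86.69386291503906) [[ 419.73004578 -347.28159851]
 [ 493.09002502 -217.41643433]]
orange 219 [[ 410.43805688 -355.62233812   85.        ]
 [ 496.69979853 -203.12082038   85.        ]] [-2.84740828e-02  4.59908954e+02]
[[ 425.47333718 -215.93683731   92.        ]
 [ 495.64463796 -219.87141731   92.        ]
 [ 488.53995176 -349.24042653   92.        ]
 [ 417.68522897 -346.02362584   92.        ]]
```

Request:
carry_out(steps=[{"slide": [-0.46, 0.14, 0.8], "rot": [0, 0, 0.008], "hand": -1}, {"slide": [-0.46, 0.14, 0.8], "rot": [0, 0, 0.008], "hand": -1}, {"slide": [-0.46, 0.14, 0.8], "rot": [0, 0, 0.008], "hand": -1}, {"slide": [-0.46, 0.14, 0.8], "rot": [0, 0, 0.008], "hand": -1}])

```text
t: 3.25
tool_pos: [455.3, -278.4, 200.7]
eef_rot: [-0.003, 0.727, 0.687, -0.001]
contact_force: [-0.5, -0.7, 0.1]
width: 85.6
grip_force: 0.0
```

```bash
python3 -c "
from h import *
mv(456.3,-282.3,117,-0.058)"
```

```text
slide [-0.041  0.017  0.837] rot [-0.0017 -0.0011  0.0007] pos [ 455.3 -278.4  200.7] F [-0.5 -0.7  0.1] w 85.6 t 3.25
```

Request:
carry_out(steps=[{"slide": [0, 0, 0.5], "rot": [0, 0, 0], "hand": -1}, {"slide": [0, 0, 0.5], "rot": [0, 0, 0], "hand": -1}, {"slide": [0, 0, 0.5], "rot": [0, 0, 0], "hand": -1}, {"slide": [0, 0, 0.5], "rot": [0, 0, 0], "hand": -1}, {"slide": [0, 0, 0.5], "rot": [0, 0, 0], "hand": -1}])

```text
t: 3.67
tool_pos: [457.6, -280.3, 155.4]
eef_rot: [0.001, 0.726, 0.687, 0.0]
contact_force: [-0.4, -1.3, -0.2]
width: 85.5
grip_force: 0.0
```

```bash
python3 -c "
from h import *
mv(456.3,-282.3,117,-0.058)"
```

```text
slide [-0.021 -0.012  0.384] rot [0.0007 0.0004 0.0008] pos [ 457.6 -280.3  155.4] F [-0.4 -1.3 -0.2] w 85.5 t 3.67
```

Request:
carry_out(steps=[{"slide": [-0.02, -0.01, 0.2], "rot": [0, 0, 0], "hand": -1}, {"slide": [-0.02, -0.01, 0.38], "rot": [0, 0, 0], "hand": -1}, {"slide": [-0.02, -0.01, 0.38], "rot": [0, 0, 0], "hand": -1}, {"slide": [-0.02, -0.01, 0.38], "rot": [0, 0, 0], "hand": 1}, {"slide": [-0.02, -0.01, 0.38], "rot": [0, 0, 0], "hand": 1}, {"slide": [-0.02, -0.01, 0.38], "rot": [0, 0, 0], "hand": 1}, {"slide": [-0.02, -0.01, 0.38], "rot": [0, 0, 0], "hand": 1}, {"slide": [-0.02, -0.01, 0.38], "rot": [0, 0, 0], "hand": 1}, {"slide": [-0.02, -0.01, 0.38], "rot": [0, 0, 0], "hand": 1}, {"slide": [-0.02, -0.01, 0.38], "rot": [0, 0, 0], "hand": 1}, {"slide": [-0.02, -0.01, 0.38], "rot": [0, 0, 0], "hand": 1}], squeeze=40)

```text
t: 4.58
tool_pos: [456.2, -282.6, 116.1]
eef_rot: [0.001, 0.727, 0.687, 0.0]
contact_force: [0.8, 0.9, 5.2]
width: 23.4
grip_force: 39.0
```

Request:
carry_out(steps=[{"slide": [0, 0, -0.15], "rot": [0, 0, 0], "hand": 1}, {"slide": [0, 0, -0.35], "rot": [0, 0, 0], "hand": 1}, {"slide": [0, 0, -0.6], "rot": [0, 0, 0], "hand": 1}, {"slide": [0, 0, -0.65], "rot": [0, 0, 0], "hand": 1}, {"slide": [0, 0, -0.65], "rot": [0, 0, 0], "hand": 1}])

```text
t: 5.0
tool_pos: [456.3, -282.9, 181.7]
eef_rot: [0.002, 0.727, 0.687, 0.0]
contact_force: [-0.6, -1.0, -2.4]
width: 23.6
grip_force: 39.7
```

Request:
carry_out(steps=[{"slide": [0.2, 0, 0], "rot": [0, 0, 0], "hand": 1}, {"slide": [0.5, 0, 0], "rot": [0, 0, 0], "hand": 1}, {"slide": [0.8, 0, 0], "rot": [0, 0, 0], "hand": 1}, {"slide": [1, 0, 0], "rot": [0, 0, 0], "hand": 1}])

```text
t: 5.33
tool_pos: [459.6, -180.2, 178.5]
eef_rot: [-0.002, 0.727, 0.687, -0.001]
contact_force: [-0.0, 0.8, -2.7]
width: 23.7
grip_force: 39.7
```

Request:
carry_out(steps=[{"slide": [0.3, 0, 0], "rot": [0, 0, 0], "hand": 1}, {"slide": [0.6, -0.1, 0], "rot": [0, 0, 0], "hand": 1}, {"slide": [0.85, -0.1, 0], "rot": [0, 0, 0], "hand": 1}, {"slide": [0.93, -0.1, 0], "rot": [0, 0, 0], "hand": 1}, {"slide": [0.93, -0.1, 0.2], "rot": [0, 0, 0], "hand": 1}, {"slide": [0.93, -0.1, 0.5], "rot": [0, 0, 0], "hand": 1}, {"slide": [0.93, -0.1, 0.7], "rot": [0, 0, 0], "hand": 1}, {"slide": [0.93, -0.1, 0.7], "rot": [0, 0, 0], "hand": 1}])

```text
t: 6.0
tool_pos: [453.4, -88.6, 106.3]
eef_rot: [-0.003, 0.727, 0.687, -0.002]
contact_force: [-0.1, 0.1, -2.4]
width: 23.8
grip_force: 39.6
```

```bash
python3 -c "
from h import *
mv(456.3,-90,67,-0.058)"
```

```text
slide [-0.012  0.032  0.393] rot [-0.0024 -0.0004  0.0006] pos [453.4 -88.6 106.3] F [-0.1  0.1 -2.4] w 23.8 t 6.0
```

Request:
carry_out(steps=[{"slide": [0, 0.02, 0.15], "rot": [0, 0, 0], "hand": 1}, {"slide": [0, 0.02, 0.28], "rot": [0, 0, 0], "hand": 1}, {"slide": [0, 0.02, 0.35], "rot": [0, 0, 0], "hand": 1}, {"slide": [0, 0.02, 0.38], "rot": [0, 0, 0], "hand": 1}, {"slide": [0, 0.02, 0.4], "rot": [0, 0, 0], "hand": 1}, {"slide": [0, 0.02, 0.4], "rot": [0, 0, 0], "hand": 1}, {"slide": [0, 0.02, 0.4], "rot": [0, 0, 0], "hand": 1}])

```text
t: 6.58
tool_pos: [458.7, -89.3, 70.9]
eef_rot: [0.0, 0.727, 0.687, 0.0]
contact_force: [-0.2, -0.1, -2.7]
width: 23.4
grip_force: 39.8
```

Request:
carry_out(steps=[{"slide": [0, 0, 0.03], "rot": [0, 0, 0], "hand": 1}, {"slide": [0, 0, 0.045], "rot": [0, 0, 0], "hand": 1}, {"slide": [0, 0, 0.05], "rot": [0, 0, 0], "hand": 1}, {"slide": [0, 0, 0.05], "rot": [0, 0, 0], "hand": 1}])

```text
t: 6.92
tool_pos: [459.2, -89.3, 66.1]
eef_rot: [0.001, 0.727, 0.687, 0.0]
contact_force: [1.0, 0.2, 6.7]
width: 23.6
grip_force: 40.6
```

Contact with the bench, so I'll release and rise.

Request:
carry_out(steps=[{"slide": [0, 0, 0], "rot": [0, 0, 0], "hand": -1}, {"slide": [0, 0, 0], "rot": [0, 0, 0], "hand": -1}, {"slide": [0, 0, 0], "rot": [0, 0, 0], "hand": -1}, {"slide": [0, 0, 0], "rot": [0, 0, 0], "hand": -1}, {"slide": [0, 0, 0], "rot": [0, 0, 0], "hand": -1}, {"slide": [0, 0, 0], "rot": [0, 0, 0], "hand": -1}, {"slide": [0, 0, 0], "rot": [0, 0, 0], "hand": -1}, {"slide": [0, 0, -0.1], "rot": [0, 0, 0], "hand": -1}, {"slide": [0, 0, -0.5], "rot": [0, 0, 0], "hand": -1}, {"slide": [0, 0, -0.9], "rot": [0, 0, 0], "hand": -1}, {"slide": [0, 0, -1], "rot": [0, 0, 0], "hand": -1}])

```text
t: 7.83
tool_pos: [460.8, -89.7, 170.4]
eef_rot: [0.003, 0.727, 0.687, 0.002]
contact_force: [1.3, 0.0, -0.1]
width: 85.9
grip_force: 0.0
```

Request:
carry_out(steps=[{"slide": [-0.4, 0, -0.4], "rot": [0, 0, 0], "hand": -1}, {"slide": [-0.8, 0, -0.7], "rot": [0, 0, 0], "hand": -1}, {"slide": [-1, -0.05, -1], "rot": [0, 0, 0], "hand": -1}, {"slide": [-1, -0.05, -1], "rot": [0, 0, 0], "hand": -1}, {"slide": [-1, -0.05, -1], "rot": [0, 0, 0], "hand": -1}])

```text
t: 8.25
tool_pos: [449.1, -191.5, 269.3]
eef_rot: [0.004, 0.728, 0.686, 0.001]
contact_force: [0.2, -1.0, 0.3]
width: 85.4
grip_force: 0.0
```

Request:
carry_out(steps=[{"slide": [-0.3, 0, 0], "rot": [0, 0, 0], "hand": -1}, {"slide": [-0.5, 0, 0], "rot": [0, 0, 0], "hand": -1}, {"slide": [-0.5, 0, 0], "rot": [0, 0, 0], "hand": -1}, {"slide": [-0.5, 0, 0], "rot": [0, 0, 0], "hand": -1}, {"slide": [-0.5, 0, 0], "rot": [0, 0, 0], "hand": -1}])

```text
t: 8.67
tool_pos: [444.4, -237.5, 264.5]
eef_rot: [-0.001, 0.727, 0.687, -0.0]
contact_force: [-0.4, 0.4, 0.3]
width: 85.6
grip_force: 0.0
```

```bash
python3 -c "
from h import *
mv(456.3,-282.3,280,-0.058)
d=grab('wrist','w3')
f=d['frame'][:,:,::-1]
g=cv2.resize(f[60:380, 90:490],(750,600),interpolation=cv2.INTER_CUBIC);cv2.imwrite('pics/w3b.png',g)"
```

```text
slide [-0.44   0.144 -0.156] rot [-0.0005 -0.0004  0.0005] pos [ 444.4 -237.5  264.5] F [-0.4  0.4  0.3] w 85.6 t 8.67
```

View pics/w3b.png

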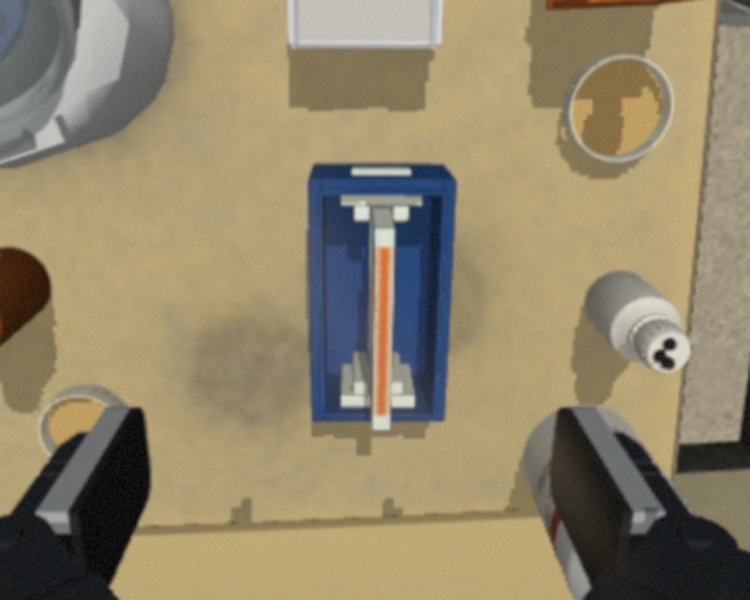

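The lid stands at the top of the frame and the cassette is exposed. Its top edge runs from crop (384,228) to (381,430).

```bash
python3 - <<'E'
from h import *
d=load('w3'); vv,uu=np.mgrid[170:300,270:320]
uv=np.c_[uu.ravel(),vv.ravel()]; P=bydepth(d,uv); C=d['frame'][uv[:,1],uv[:,0]].astype(int)
t=(P[:,2]>78)&(P[:,2]<92)
print(t.sum(),P[t].mean(0),np.percentile(P[t],[1,99],axis=0)); print(cv2.minAreaRect(P[t][:,:2].astype(np.float32)))
o=(C[:,0]-C[:,2]>80)&(C[:,0]>170); x=atz(d,uv[o],85);c=np.polyfit(x[:,1]+282,x[:,0],1)
print('orange',x.mean(0),np.percentile(x,[1,99],axis=0),c,np.median(P[o,2]))
print(atz(d,np.array([[372,228],[396,228],[373,430],[391,430]])/1.875+[90,60],85))
mv(*(list(P[t].mean(0)[:2])+[180]),-0.058)
E
```

```text
1182 [ 456.44874394 -279.64355566   85.47743711] [[ 449.71023105 -331.21351439   80.52128819]
 [ 463.13557686 -233.15731423   87.25093473]]
((456.4247741699219, -282.8406677246094), (100.35294342041016, 9.326005935668945), 86.64884185791016)
orange [ 456.40379603 -281.11650757   85.        ] [[ 452.43117394 -324.37489725   85.        ]
 [ 460.52882504 -243.01827168   85.        ]] [5.64931563e-02 4.56353885e+02] 85.67506870271086
[[ 453.96755647 -233.07025973   85.        ]
 [ 464.50955249 -233.63949049   85.        ]
 [ 449.95862849 -333.75422006   85.        ]
 [ 458.67540808 -334.23161555   85.        ]]
slide [-0.416  0.144  0.845] rot [-0.0004 -0.0003  0.0007] pos [ 444.5 -237.4  264.6] F [0.9 0.2 0.9] w 85.5 t 8.72
```

Request:
carry_out(steps=[{"slide": [-0.3, 0.1, 0.2], "rot": [0, 0, 0], "hand": 0}, {"slide": [-0.45, 0.14, 0.5], "rot": [0, 0, 0], "hand": 0}, {"slide": [-0.45, 0.14, 0.85], "rot": [0, 0, 0], "hand": 0}, {"slide": [-0.45, 0.14, 1], "rot": [0, 0, 0], "hand": 0}, {"slide": [-0.45, 0.14, 1], "rot": [0, 0, 0], "hand": 0}, {"slide": [-0.45, 0.14, 1], "rot": [0, 0, 0], "hand": 0}, {"slide": [-0.45, 0.14, 1], "rot": [0, 0, 0], "hand": 0}])

```text
t: 9.3
tool_pos: [457.2, -284.1, 166.4]
eef_rot: [0.001, 0.726, 0.687, 0.0]
contact_force: [-0.4, 0.1, -0.4]
width: 42.7
grip_force: 0.0
```

```bash
python3 -c "
from h import *
mv(456.4,-283,77,-0.058)"
```

```text
slide [ 0.011 -0.01   0.894] rot [0.0004 0.0002 0.0008] pos [ 457.2 -284.1  166.4] F [-0.4  0.1 -0.4] w 42.7 t 9.3
```

Request:
carry_out(steps=[{"slide": [0.01, -0.01, 0.35], "rot": [0, 0, 0], "hand": 0}, {"slide": [0.01, -0.01, 0.65], "rot": [0, 0, 0], "hand": 0}, {"slide": [0.01, -0.01, 0.8], "rot": [0, 0, 0], "hand": 0}, {"slide": [0.01, -0.01, 0.89], "rot": [0, 0, 0], "hand": 0}, {"slide": [0.01, -0.01, 0.89], "rot": [0, 0, 0], "hand": 0}, {"slide": [0.01, -0.01, 0.89], "rot": [0, 0, 0], "hand": 0}])

```text
t: 9.8
tool_pos: [456.4, -283.6, 77.5]
eef_rot: [0.001, 0.727, 0.687, 0.0]
contact_force: [0.3, 0.2, 0.4]
width: 42.6
grip_force: 0.0
```

Request:
carry_out(steps=[{"slide": [0, 0, 0], "rot": [0, 0, 0], "hand": 1}, {"slide": [0, 0, 0], "rot": [0, 0, 0], "hand": 1}, {"slide": [0, 0, 0], "rot": [0, 0, 0], "hand": 1}, {"slide": [0, 0, 0], "rot": [0, 0, 0], "hand": 1}, {"slide": [0, 0, 0], "rot": [0, 0, 0], "hand": 1}, {"slide": [0, 0, 0], "rot": [0, 0, 0], "hand": 1}, {"slide": [0, 0, 0], "rot": [0, 0, 0], "hand": 1}], squeeze=50)

```text
t: 10.38
tool_pos: [456.4, -283.9, 77.7]
eef_rot: [0.001, 0.727, 0.687, 0.0]
contact_force: [-1.2, 1.0, 6.6]
width: 8.5
grip_force: 49.9
```

Request:
carry_out(steps=[{"slide": [0, 0, -0.08], "rot": [0, 0, 0], "hand": 1}, {"slide": [0, 0, -0.25], "rot": [0, 0, 0], "hand": 1}, {"slide": [0, 0, -0.55], "rot": [0, 0, 0], "hand": 1}, {"slide": [0, 0, -0.85], "rot": [0, 0, 0], "hand": 1}, {"slide": [0, 0, -1], "rot": [0, 0, 0], "hand": 1}, {"slide": [0, 0, -1], "rot": [0, 0, 0], "hand": 1}, {"slide": [0, 0, -1], "rot": [0, 0, 0], "hand": 1}])

```text
t: 10.97
tool_pos: [455.7, -283.5, 177.4]
eef_rot: [0.001, 0.727, 0.687, 0.0]
contact_force: [-0.6, 0.9, -1.9]
width: 8.0
grip_force: 49.9
```

Request:
carry_out(steps=[{"slide": [0.2, 0, -0.2], "rot": [0, 0, 0], "hand": 1}, {"slide": [0.5, -0.05, -0.3], "rot": [0, 0, 0], "hand": 1}, {"slide": [0.8, -0.1, -0.3], "rot": [0, 0, 0], "hand": 1}, {"slide": [1, -0.1, -0.3], "rot": [0, 0, 0], "hand": 1}])

```text
t: 11.3
tool_pos: [449.1, -180.6, 205.2]
eef_rot: [-0.002, 0.727, 0.687, -0.001]
contact_force: [-0.0, -0.1, -2.3]
width: 8.5
grip_force: 49.8
```

Request:
carry_out(steps=[{"slide": [0.3, 0, 0], "rot": [0, 0, 0], "hand": 1}, {"slide": [0.6, -0.05, 0], "rot": [0, 0, 0], "hand": 1}, {"slide": [0.9, -0.1, 0], "rot": [0, 0, 0], "hand": 1}, {"slide": [1, -0.1, 0], "rot": [0, 0, 0], "hand": 1}])

```text
t: 11.63
tool_pos: [444.2, -79.4, 204.6]
eef_rot: [-0.002, 0.726, 0.687, -0.001]
contact_force: [-1.3, -0.2, -2.0]
width: 7.9
grip_force: 49.8
```

Request:
carry_out(steps=[{"slide": [0.3, 0, 0], "rot": [0, 0, -0.02], "hand": 1}, {"slide": [0.6, -0.05, 0], "rot": [0, 0, -0.05], "hand": 1}, {"slide": [0.9, -0.1, 0], "rot": [0, 0, -0.08], "hand": 1}, {"slide": [1, -0.1, 0], "rot": [0, 0, -0.082], "hand": 1}, {"slide": [1, -0.1, 0], "rot": [0, 0, -0.082], "hand": 1}, {"slide": [1, -0.1, 0], "rot": [0, 0, -0.082], "hand": 1}])

```text
t: 12.13
tool_pos: [442.2, 17.8, 205.6]
eef_rot: [-0.0, 0.632, 0.775, -0.001]
contact_force: [0.4, -0.3, -1.4]
width: 8.4
grip_force: 49.8
```

```bash
python3 -c "
from h import *
mv(433.4,115.9,150,0.2)"
```

```text
slide [0.979 0.111 0.556] rot [-0.0004  0.0001  0.0005] pos [442.2  17.8 205.6] F [ 0.4 -0.3 -1.4] w 8.4 t 12.13
```

Request:
carry_out(steps=[{"slide": [0.3, 0.05, 0], "rot": [0, 0, 0], "hand": 1}, {"slide": [0.6, 0.11, 0], "rot": [0, 0, 0], "hand": 1}, {"slide": [0.9, 0.11, 0.2], "rot": [0, 0, 0], "hand": 1}, {"slide": [0.98, 0.11, 0.4], "rot": [0, 0, 0], "hand": 1}, {"slide": [0.98, 0.11, 0.4], "rot": [0, 0, 0], "hand": 1}, {"slide": [0.98, 0.11, 0.4], "rot": [0, 0, 0], "hand": 1}])

```text
t: 12.63
tool_pos: [433.0, 115.1, 165.4]
eef_rot: [-0.001, 0.633, 0.774, -0.001]
contact_force: [0.8, -0.9, -1.0]
width: 8.2
grip_force: 49.7
```

```bash
python3 -c "
from h import *
mv(433.4,115.9,150,0.2)
d=grab('wrist','w4')
f=d['frame'][:,:,::-1]
g=cv2.resize(f[140:420, 140:420],(600,600),interpolation=cv2.INTER_CUBIC);cv2.imwrite('pics/w4b.png',g)
vv,uu=np.mgrid[100:400,150:420]
uv=np.c_[uu.ravel(),vv.ravel()]; P=bydepth(d,uv)
T=np.array(d['state']['tool_pos'])
Q=(P-T)@R(d['state']['eef_rot'])
t=(abs(Q[:,0])<70)&(abs(Q[:,1])<8)&(abs(P[:,2]-T[2]-7.5)<5)&(abs(Q[:,0])>14)
print(t.sum(),np.percentile(Q[t],[1,99],axis=0),Q[t&(Q[:,0]>0)].mean(0),Q[t&(Q[:,0]<0)].mean(0))
"
```

```text
slide [0.007 0.006 0.154] rot [-0.001   0.0002  0.0002] pos [433.  115.1 165.4] F [ 0.8 -0.9 -1. ] w 8.2 t 12.63
3962 [[-33.65371947  -4.3826319   -9.32731048]
 [ 50.36218634   4.5082613   -4.41980671]] [ 3.35458575e+01  1.68205743e-02 -7.96044028e+00] [-23.98851302   0.1182029   -7.9249853 ]
```

View pics/w4b.png

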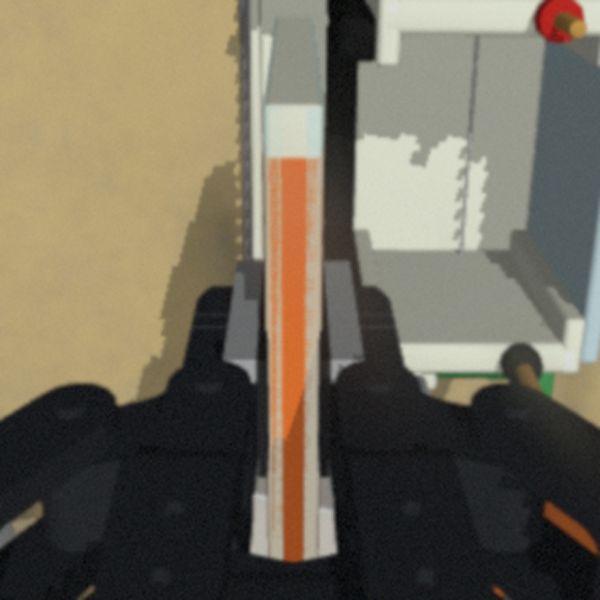

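The cassette is held straight and sits in front of the seal: cassette at crop column 293, seal at about 340. I'll lower it.

Request:
carry_out(steps=[{"slide": [0.01, 0.006, 0.15], "rot": [0, 0, 0], "hand": 1}, {"slide": [0.01, 0.006, 0.3], "rot": [0, 0, 0], "hand": 1}, {"slide": [0.01, 0.006, 0.45], "rot": [0, 0, 0], "hand": 1}, {"slide": [0.01, 0.006, 0.58], "rot": [0, 0, 0], "hand": 1}, {"slide": [0.01, 0.006, 0.68], "rot": [0, 0, 0], "hand": 1}, {"slide": [0.01, 0.006, 0.74], "rot": [0, 0, 0], "hand": 1}, {"slide": [0.01, 0.006, 0.74], "rot": [0, 0, 0], "hand": 1}, {"slide": [0.01, 0.006, 0.74], "rot": [0, 0, 0], "hand": 1}])

```text
t: 13.35
tool_pos: [434.4, 116.8, 92.6]
eef_rot: [0.0, 0.633, 0.774, 0.0]
contact_force: [1.0, 0.4, -1.5]
width: 8.0
grip_force: 49.8
```

```bash
python3 -c "
from h import *
mv(433.4,116.2,85,0.2); s=env.read_state(); print(s['wrist_torque'])"
```

```text
slide [-0.004 -0.011  0.076] rot [0.0001 0.     0.0001] pos [434.4 116.8  92.6] F [ 1.   0.4 -1.5] w 8.0 t 13.35
[ 0.02998949 -0.01622605  0.00909838]
```

Request:
carry_out(steps=[{"slide": [-0.005, -0.01, 0.03], "rot": [0, 0, 0], "hand": 1}, {"slide": [-0.005, -0.01, 0.05], "rot": [0, 0, 0], "hand": 1}, {"slide": [-0.005, -0.01, 0.065], "rot": [0, 0, 0], "hand": 1}, {"slide": [-0.005, -0.01, 0.075], "rot": [0, 0, 0], "hand": 1}, {"slide": [-0.005, -0.01, 0.075], "rot": [0, 0, 0], "hand": 1}, {"slide": [-0.005, -0.01, 0.075], "rot": [0, 0, 0], "hand": 1}])

```text
t: 13.85
tool_pos: [433.1, 116.6, 84.9]
eef_rot: [-0.0, 0.632, 0.775, -0.0]
contact_force: [0.9, 0.4, -2.7]
width: 7.9
grip_force: 49.9
```

```bash
python3 -c "
from h import *
mv(433.4,116.2,85,0.2); s=env.read_state(); print(s['contact_force'],s['wrist_torque'])"
```

```text
slide [-0.005  0.002 -0.001] rot [-0.      0.      0.0004] pos [433.1 116.6  84.9] F [ 0.9  0.4 -2.7] w 7.9 t 13.85
[ 0.90090572  0.43688869 -2.66192972] [ 0.01111443  0.0125506  -0.00341706]
```

Request:
carry_out(steps=[{"slide": [0, 0.02, 0], "rot": [0, 0, 0], "hand": 1}, {"slide": [0, 0.04, 0], "rot": [0, 0, 0], "hand": 1}, {"slide": [0, 0.06, 0], "rot": [0, 0, 0], "hand": 1}, {"slide": [0, 0.08, 0], "rot": [0, 0, 0], "hand": 1}, {"slide": [0, 0.08, 0], "rot": [0, 0, 0], "hand": 1}, {"slide": [0, 0.08, 0], "rot": [0, 0, 0], "hand": 1}])

```text
t: 14.35
tool_pos: [440.5, 118.1, 84.7]
eef_rot: [-0.0, 0.633, 0.774, -0.0]
contact_force: [-2.9, -0.5, 1.2]
width: 7.9
grip_force: 50.1
```

```bash
cat >> h.py <<'E'
def fr():
    s=env.read_state(); e=np.array([.9801,.1987,0]); p=np.array(s['tool_pos'])
    print('U',round(p@e,2),'V',round(p@[-.1987,.9801,0],2),'z',round(p[2],2),'Fu',round(s['contact_force']@e,2),'F',np.round(s['contact_force'],2),'T',np.round(s['wrist_torque'],2),'q',np.round(s['eef_rot'],4),'t',round(s['t'],2))
E
python3 -c "
from h import *
fr()"
```

```text
U 455.21 V 28.18 z 84.74 Fu -2.95 F [-2.92 -0.46  1.23] T [-0.1   0.46 -0.08] q [-3.000e-04  6.326e-01  7.745e-01 -4.000e-04] t 14.35
```

Request:
carry_out(steps=[{"slide": [0, 0.01, 0], "rot": [0, 0, 0], "hand": 1}, {"slide": [0, 0.02, 0], "rot": [0, 0, 0], "hand": 1}, {"slide": [0, 0.03, 0], "rot": [0, 0, 0], "hand": 1}, {"slide": [0, 0.03, 0], "rot": [0, 0, 0], "hand": 1}, {"slide": [0, 0.03, 0], "rot": [0, 0, 0], "hand": 1}])

```text
t: 14.77
tool_pos: [441.2, 118.2, 84.7]
eef_rot: [-0.002, 0.633, 0.775, -0.002]
contact_force: [-10.0, -1.2, 10.1]
width: 8.5
grip_force: 51.6
```

```bash
python3 -c "
from h import *
fr()"
```

```text
U 455.9 V 28.18 z 84.74 Fu -10.06 F [-10.01  -1.23  10.12] T [-0.28  1.77 -0.16] q [-0.0018  0.6326  0.7745 -0.0022] t 14.77
```

Request:
carry_out(steps=[{"slide": [0, 0.02, -0.01], "rot": [0, 0, 0], "hand": 1}, {"slide": [0, 0.02, -0.01], "rot": [0, 0, 0], "hand": 1}, {"slide": [0, 0.02, -0.01], "rot": [0, 0, 0], "hand": 1}])

```text
t: 15.02
tool_pos: [443.1, 118.5, 85.2]
eef_rot: [-0.002, 0.633, 0.775, -0.002]
contact_force: [-8.4, -0.8, 1.0]
width: 8.6
grip_force: 50.5
```

```bash
python3 -c "
from h import *
fr()"
```

```text
U 457.79 V 28.13 z 85.18 Fu -8.38 F [-8.38 -0.82  1.02] T [-0.16  1.27 -0.13] q [-0.0018  0.6326  0.7745 -0.0023] t 15.02
```

Request:
carry_out(steps=[{"slide": [0, 0.01, -0.003], "rot": [0, 0, 0], "hand": 1}, {"slide": [0, 0.02, -0.006], "rot": [0, 0, 0], "hand": 1}, {"slide": [0, 0.02, -0.006], "rot": [0, 0, 0], "hand": 1}, {"slide": [0, 0.02, -0.006], "rot": [0, 0, 0], "hand": 1}])

```text
t: 15.35
tool_pos: [443.8, 118.7, 85.2]
eef_rot: [-0.003, 0.633, 0.775, -0.003]
contact_force: [-10.0, -0.8, -2.2]
width: 8.3
grip_force: 50.0
```

```bash
python3 -c "
from h import *
fr()
d=grab('wrist','w5'); f=d['frame'][:,:,::-1]
cv2.imwrite('pics/w5b.png',cv2.resize(f[140:420, 140:420],(600,600),interpolation=cv2.INTER_CUBIC))
grab('top','top5');fr()"
```

```text
U 458.58 V 28.14 z 85.24 Fu -9.95 F [-9.98 -0.82 -2.15] T [-0.2   1.52 -0.1 ] q [-0.0026  0.6325  0.7745 -0.0033] t 15.35
U 458.58 V 28.12 z 85.24 Fu -10.26 F [-10.18  -1.4   -1.85] T [-0.14  1.53 -0.1 ] q [-0.0026  0.6326  0.7745 -0.0033] t 15.45
```

View pics/w5b.png

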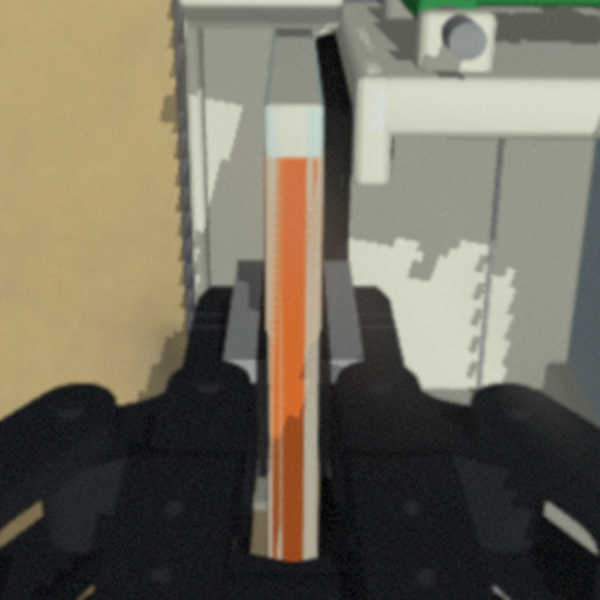

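The cassette lies flat on the seal with about 10 N push, hangs almost weight-free over the ledge, and tilts about 0.01 rad. I'll hand it in.

```bash
python3 -c "
from h import *
print(env.finish_job())"
```

```text
the job is handed in; nothing more can be done
None
```

I handed the job in with the cassette on the core's ledge, held against the seal at about 10 N (measured at the wrist). The lid is knob up on the bench and let go; the simulator did not report a verdict.

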